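# Roll the support rollers onto the span lines

### The job

Set up the bend-test bed on the desk: with a fingertip push the top of the left steel roller sideways so that it rolls over the plate until it lies along the left marker line, centred on it, and after that roll the right roller onto the right marker line in the same way. Touch the rollers only on their upper half and never pinch, lift or carry them; leave them at rest on their lines, and leave the union, the stopper and the screwdriver alone.

Things in the scene. Friction and masses are not known exactly. Their poses are not given: they have to be found in the camera images.
- roller_left: ground steel roller, the left (larger y) of the two: plain cylinder 26 mm in diameter, 90 mm long, about 0.2 kg, lying on the plate; origin at its centre, 13 mm above the plate's top; x axis along the roller, y and z turn with it. A fingertip pressed on top with 5 to 15 N drags it without slipping: it rolls half as far as the finger travels, until it has rolled out from under the tip
- roller_right: ground steel roller, the right (smaller y) of the two: plain cylinder 26 mm in diameter, 90 mm long, about 0.2 kg, lying on the plate; origin at its centre, 13 mm above the plate's top; x axis along the roller, y and z turn with it. A fingertip pressed on top with 5 to 15 N drags it without slipping: it rolls half as far as the finger travels, until it has rolled out from under the tip
- line_left: straight black marker line on the plate's top, the left (larger y) of the two, 110 mm long and 2 mm wide, with a short cross tick at each end, no height; origin at its middle on the plate's top, x along the line, y across it (to the robot's left), z up. Lies about 40 to 64 mm to one side or the other (across the line) of the left roller's start
- line_right: straight black marker line on the plate's top, the right (smaller y) of the two, 110 mm long and 2 mm wide, with a short cross tick at each end, no height; origin at its middle on the plate's top, x along the line, y across it (to the robot's left), z up. Lies about 40 to 64 mm to one side or the other (across the line) of the right roller's start
- mark_left (a point): short scribed mark on the rim of the left roller at mid length; on top at the start, it shows how far the roller has turned
- mark_right (a point): the same mark on the right roller
- bed_plate: flat aluminium bed plate, fixed: 120 mm deep (x), 340 mm long (y), 12 mm thick, top at z = 0.012, with a lip 4 mm high along both short ends; origin at the centre of its underside. Rollers stay put on it when the finger is lifted straight off, so a long roll can be done in several short drags; a finger pushed level against a roller's back sticks and jams it
- brass_union: brass hose union standing upright behind the plate, 21x24x48 mm, origin at the centre of its underside; leave alone
- rubber_stopper: black rubber stopper behind the plate, 34 mm across, 28 mm high, origin at the centre of its underside; leave alone
- screwdriver: yellow-handled screwdriver lying right of the plate, 154 mm long, 22 mm thick, origin at the centre of its underside; leave alone
Mind the look-alikes: they are no part of the job. Leave any red look-alike of the roller_right alone.

How it is judged (in metres and radians):
On the way, in this order (a step that is already met when the one before it is completed fails the run):
1. the left roller rolls: its mark, on top at the start, has turned past the underside (height (world z) of mark_left below 0.0185 m and height (world z) of roller_left between 0.021 and 0.029 m).
2. the left roller lies along the left line, at rest (y of roller_left in the frame of line_left between -0.005 and 0.005 m and x of roller_left in the frame of line_left between -0.02 and 0.02 m and angle between the x axis of roller_left and the x axis of line_left, either way round below 0.1 rad and height (world z) of roller_left between 0.021 and 0.029 m and linear speed of roller_left below 0.01 m/s), for 0.2 s.
3. the right roller rolls: its mark has turned past the underside (height (world z) of mark_right below 0.0185 m and height (world z) of roller_right between 0.021 and 0.029 m).
At the end, for the whole second after the job is handed in: both rollers at rest on the plate, each with its axis within 5 mm of the middle of its line across it, within 20 mm of the line's middle along it, and within 0.10 rad of parallel to it (all of step 2 and y of roller_right in the frame of line_right between -0.005 and 0.005 m and x of roller_right in the frame of line_right between -0.02 and 0.02 m and angle between the x axis of roller_right and the x axis of line_right, either way round below 0.1 rad and height (world z) of roller_right between 0.021 and 0.029 m and linear speed of roller_right below 0.01 m/s); the robot touches nothing.
It fails at once if a roller is lifted more than 8 mm off the plate (height (world z) of any of roller_left, roller_right above 0.033 m).
It fails at once if a roller is touched with the fingertips down near the plate instead of on its upper half (height (world z) of the grasp point below 0.034 m and (contact force between the fingers and roller_left above 0.3 N or contact force between the fingers and roller_right above 0.3 N)).
It fails at once if the brass union is moved more than 15 mm (distance of brass_union from where it was at the start of the episode above 0.015 m).
It fails at once if the rubber stopper is moved more than 15 mm (distance of rubber_stopper from where it was at the start of the episode above 0.015 m).
It fails at once if the screwdriver is moved more than 15 mm (distance of screwdriver from where it was at the start of the episode above 0.015 m).
It also fails if it takes over 61 s, if anything falls off the work surface, if the arm or the gripper's body presses on something with over 40 N, if the wrist force passes 120 N, or if a joint passes its speed limit or range.

### The arm

A 6-joint arm with a two-finger parallel gripper is mounted at the origin on a cart in front of the work surface, level with it; the furniture and walls round the work are solid. World frame = base frame: x ahead of the robot, y to its left, z up, the work surface at z = 0. Lengths are in mm, angles in rad, forces in N, time in s.
With the tool pointing down it reaches from about 275 to 1000 mm from the base axis. Payload 8.4 kg.
Tool frame: the origin (TCP) lies midway between the tips of the shut fingers; the grasp point (between the pads) lies 19 mm behind it (r.grip_point_offset is the distance from the TCP to the grasp point, in mm); z points along the fingers, y is the line along which they close (so a half turn about z gives the same grasp; the last joint's range is limited). The gripper opens to 85 mm and grips with 20 to 120 N. Pads are 22 mm wide; open, the fingers measure 114 mm over their backs; the gripper's body (76 mm by 85 mm) begins 54 mm behind the grasp point. The pads swing forward as they close: fully open they stand 13 mm farther back than shut.
Start: joints at [1.204, 0.353, 1.633, -0, 1.155, -0.002], TCP at [222.975, 583.875, 231.281] pointing down, gripper open.
Joint ranges: [-2.63, 2.63], [-0.92, 2.1], [0.06, 2.66], [-1.3, 4.44], [0, 2.69], [-3.02, 3.02]. Speed limits (rad/s): [2.22, 2.22, 2.79, 3.14, 3.14, 3.14].

### API

Orientations are given as [roll, pitch, yaw] about the fixed x, y, z axes, in that order (R = Rz(yaw) Ry(pitch) Rx(roll)).
In Python, from rig import r gives the robot as it stands. The module is installed in compiled form; this text tells all that it offers.
- The arm moves only by the shell command python3 -m creep 'ROWS' [FORCE]. ROWS is text: rows parted by semicolons, each of 7 numbers parted by spaces: the turn, a rotation vector about the tool's x, y, z in degrees, then the shift along the tool's x, y, z in m, then the closure in counts, from 0 (fully open) to 255 (shut). A call has 1 to 8 rows; each row is the pose to reach, as a shift and turn from the pose commanded when the call began, along the tool's axes at that moment; what a row does not reach only later rows make up. A row lasts 1/8 s, in which the tool goes at most 62.5 mm and 10.7 degrees, less where a joint would pass 70% of its speed; a pose out of reach is approached as far as the arm can. A call with a gripper value outside its range is refused whole. The fingers move at their own pace and stop on an object; FORCE is the grip in N (left out, the last holds). Time passes only in rows, so rows that repeat a pose let the fingers close. It gives the time, the measured TCP pose, the force, the opening and the grip force at its end, in the units of the state.
- r.sense(): the state, without advancing time (a new reading comes with each control period).
- r.grab_frame(name): name is "scene" or "top" or "wrist"; returns a dict with "img" (400x640x3 uint8, red, green, blue), "range_z" (400x640 float32, mm along the optical axis (not along the pixel's ray), 0 where there is no reading), "K" (3x3 intrinsics, pixels), "world_from_camera" (4x4, takes a point from camera to world coordinates). Camera axes: x right, y up, looking along -z (the intrinsics and any distortion apply to the point x, -y, -z); pixel columns grow to the right and rows downward; lengths in mm; the calibration is good to about 2 mm. The wrist camera is an equidistant fisheye: a pixel r from the principal point sees the ray r / f radians off the axis. A picture is of the moment at which its call begins.
- r.sign_off(): hands the job in; it is judged then, once.
The state is a dict: "clock": time; "qpos": joint angles; "qvel": joint speeds; "joint_efforts": joint torques, N m; "eef_pos": TCP position; "tcp_rot": TCP orientation; "contact_force": force on the tool from outside, world axes, zero at the start; "wrist_torque": the same for the moment, N m; "opening": opening from 0.0 (shut) to 1.0 (fully open); "grasp_force": force on a finger pad.
Only numpy, scipy, OpenCV 4.12 (cv2) and the standard library are available. Lean on these libraries where they do the work, as an engineer would, in place of code of your own. Each camera call takes 0.05 s, during which the arm holds its last target. There are 200 camera calls.

## Working session

There is one attempt and no reset: what is moved stays moved. The work goes in short steps, Python scripts to look and compute and a shell command to move; the robot and the scene stay as the last step left them, time stands still between calls to the robot, and variables do not carry over. Pictures are saved under pics/ and viewed, at most 10 in all, crops included, and the job is handed in when it is done.

```bash
mkdir -p pics
cat > h.py <<'E'
import numpy as np, cv2
from rig import r
def cast(f,u,v,z):
    K=f["K"];T=np.array(f["world_from_camera"])
    d=np.array([(u-K[0][2])/K[0][0],-(v-K[1][2])/K[1][1],-1.])
    d=T[:3,:3]@d;o=T[:3,3]
    return o+d*(z-o[2])/d[2]
def proj(f,p):
    K=f["K"];T=np.array(f["world_from_camera"])
    c=T[:3,:3].T@(np.array(p)-T[:3,3]);
    return K[0][0]*c[0]/-c[2]+K[0][2],K[1][1]*-c[1]/-c[2]+K[1][2]
def save(n,img): cv2.imwrite("pics/"+n+".png",img[:,:,::-1])
E
python3 - <<'E'
from h import *
f=r.grab_frame("top");save("top0",f["img"]);print(f["K"],f["world_from_camera"])
np.savez("/tmp/top0.npz",**f)
s=r.sense();print(s)
E
```

```text
[[480.42167557   0.         318.0742383 ]
 [  0.         480.42167557 211.49542445]
 [  0.           0.           1.        ]] [[-2.37815317e-02  9.86845934e-01 -1.59904787e-01  3.60606298e+02]
 [-9.99661486e-01 -2.51623607e-02 -6.61576216e-03 -1.01510762e+02]
 [-1.05523199e-02  1.59693324e-01  9.87110273e-01  1.01230864e+03]
 [ 0.00000000e+00  0.00000000e+00  0.00000000e+00  1.00000000e+00]]
{'clock': 0.05, 'qpos': array([ 1.20364270e+00,  3.53615102e-01,  1.63412181e+00,  3.74363238e-05,
        1.15516923e+00, -2.40904074e-03]), 'qvel': array([-0.00045898, -0.00210337, -0.00050153,  0.00085606,  0.00074027,
        0.00056351]), 'joint_efforts': array([-7.45365815e-04, -6.06898069e+01, -3.43166184e+01, -2.23815675e-05,
        3.91782029e-03, -6.64834801e-07]), 'eef_pos': array([222.77474802, 583.46072115, 230.58758018]), 'tcp_rot': array([-3.14027926e+00, -3.73933588e-05,  2.77683291e+00]), 'contact_force': array([0.11030546, 0.5019111 , 0.05653284]), 'wrist_torque': array([-0.0079882 ,  0.03706797,  0.00739455]), 'grasp_force': 0.0, 'opening': 0.9994988467285821}
```

View pics/top0.png

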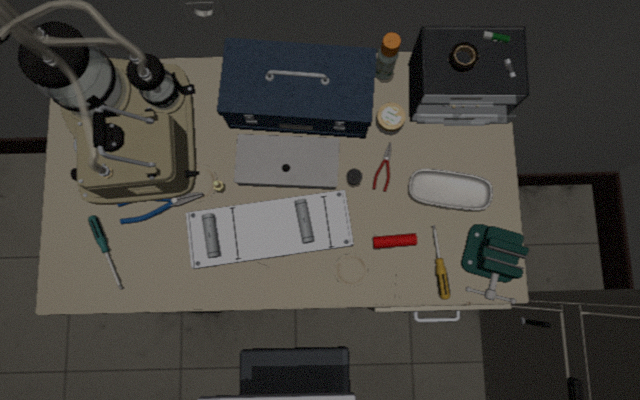

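The top view shows the plate at about (270,230). The left roller is at (210,235) and the right roller at (304,221). The left line is near (237,232) and the right line near (324,219). 

Candidates for roller_right: the grey one at (304,221) on the plate and the red look-alike at (395,241) off the plate. I choose the grey one and will check it in a rectified crop.

Run:
```python
from h import *
f=dict(np.load("/tmp/top0.npz"))
c=[cast(f,*p,12) for p in [(187,212),(347,192),(353,242),(194,266)]]
print(np.round(c,1)); print("stopper,union",cast(f,354,177,28),cast(f,218,186,40), cast(f,100,390,0))
im=f["img"]
crop=cv2.resize(im[180:280,175:365],None,fx=4,fy=4,interpolation=cv2.INTER_CUBIC)
save("crop0",cv2.convertScaleAbs(crop,alpha=1.3))
print("range", f["range_z"][235,210])
```

```text
[[ 528.6  182.4   12. ]
 [ 563.  -157.2   12. ]
 [ 456.3 -166.1   12. ]
 [ 414.6  165.5   12. ]]
stopper,union [ 591.43752911 -172.02020561   28.        ] [576.91713497 111.10131986  40.        ] [170.15661444 354.98915192   0.        ]
range 981.19965
```

View pics/crop0.png

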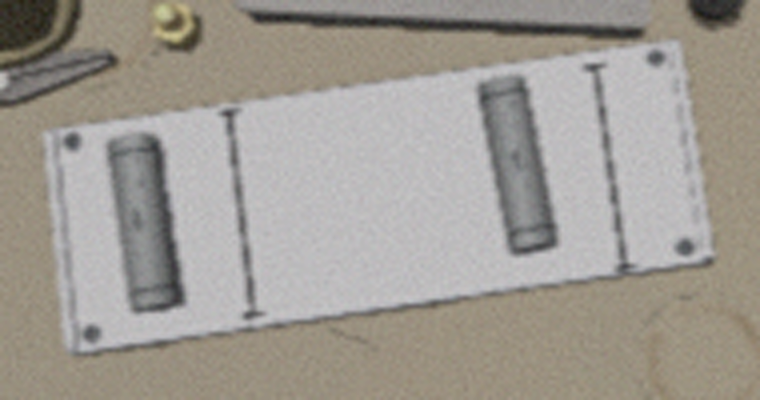

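The rectangle on the plate holds two grey rollers with mid marks, plus two lines with ticks. In the crop, the left line runs (230,113)-(252,316) and the right line (595,67)-(627,268). Both rollers must roll to the right (−y). Next I'll fit poses.

```bash
cat > meas.py <<'E'
from h import *
def meas(f,lines,rolls,pr=True):
    # lines: pixel end pairs; rolls: pixel boxes
    out=[]
    for (a,b),(x0,y0,x1,y1) in zip(lines,rolls):
        A=cast(f,*a,12);B=cast(f,*b,12)
        g=cv2.GaussianBlur(cv2.cvtColor(f["img"],cv2.COLOR_RGB2GRAY),(3,3),0)
        sub=g[y0:y1,x0:x1]
        t,m=cv2.threshold(sub,0,255,cv2.THRESH_BINARY_INV+cv2.THRESH_OTSU)
        cs,_=cv2.findContours(m,cv2.RETR_EXTERNAL,cv2.CHAIN_APPROX_NONE)
        k=max(cs,key=cv2.contourArea)
        P=np.array([cast(f,p[0][0]+x0,p[0][1]+y0,25)[:2] for p in k],np.float32)
        rc=cv2.minAreaRect(P); bx=cv2.boxPoints(rc)
        e=[bx[1]-bx[0],bx[2]-bx[1]];e=max(e,key=np.linalg.norm);e=e*np.sign(e[0])
        c=np.array(rc[0]); L=(A-B)[:2]; M=((A+B)/2)[:2]
        u=L/np.linalg.norm(L);n=np.array([-u[1],u[0]])
        d=c-M
        print("line mid",M.round(1),"len",np.linalg.norm(L).round(1),"yaw",np.arctan2(L[1],L[0]).round(3),
         "| roller",c.round(1),"size",np.round(rc[1],1),"yaw",np.arctan2(e[1],e[0]).round(3),"| in line x,y",(d@u).round(1),(d@n).round(1))
E
python3 - <<'E'
from meas import *
f=dict(np.load("/tmp/top0.npz"))
q=lambda x,y:(175+x/4-.4,180+y/4-.4)
meas(f,[(q(230,113),q(252,316)),(q(595,67),q(627,268))],[(199,210,224,262),(292,195,317,247)])
g=cv2.cvtColor(f["img"],cv2.COLOR_RGB2GRAY)
from scipy.ndimage import median_filter
R=f["range_z"]; 
for n,p in dict(l=(210,235),r=(304,221),plate=(260,230)).items():
    z=np.median(R[p[1]-2:p[1]+3,p[0]-1:p[0]+2]); o=np.array(f["world_from_camera"])
    K=f["K"];c=np.array([(p[0]-K[0][2])/K[0][0],-(p[1]-K[1][2])/K[1][1],-1])*z
    print(n,(o[:3,:3]@c+o[:3,3]).round(1))
E
```

```text
line mid [481.4  80.9] len 108.1 yaw 0.111 | roller [476.4 127.5] size [93.3 29.9] yaw 0.154 | in line x,y 0.2 46.9
line mid [ 501.4 -113.7] len 107.9 yaw 0.13 | roller [501.7 -65.1] size [93.9 28.3] yaw 0.18 | in line x,y 6.6 48.2
l [475.4 126.8  38.4]
r [499.4 -65.7  38.2]
plate [486.4  28.   12.1]
```

```bash
cat > go.py <<'E'
import sys
from h import *
from scipy.spatial.transform import Rotation as R
def go(x,y,z,yaw=None):
    s=r.sense();Rm=R.from_euler("xyz",s["tcp_rot"])
    sh=Rm.inv().apply(np.array([x,y,z])-s["eef_pos"])/1000
    yaw=s["tcp_rot"][2] if yaw is None else yaw
    rv=(Rm.inv()*R.from_euler("xyz",[np.pi,0,yaw])).as_rotvec(degrees=True)
    print("at",s["eef_pos"].round(1),"F",s["contact_force"].round(2),"turn",rv.round(2),"shift",sh.round(4),"t",s["clock"])
if __name__=="__main__": go(*map(float,sys.argv[1:]))
E
python3 go.py 330 300 200 1.736; python3 go.py 477.5 135 100 1.736
```

```text
at [222.8 583.5 230.6] F [0.11 0.5  0.06] turn [-7.000e-02  4.000e-02  5.964e+01] shift [-0.2013 -0.2265  0.0309] t 0.05
at [222.8 583.5 230.6] F [0.11 0.5  0.06] turn [-7.000e-02  4.000e-02  5.964e+01] shift [-0.3979 -0.3279  0.131 ] t 0.05
```

```bash
python3 -m creep '0 0 8 -0.03 -0.035 0.005 255; 0 0 17 -0.07 -0.08 0.01 255; 0 0 26 -0.11 -0.125 0.015 255; 0 0 35 -0.15 -0.17 0.02 255; 0 0 44 -0.19 -0.21 0.025 255; 0 0 52 -0.23 -0.24 0.03 255; 0 0 59.6 -0.27 -0.262 0.035 255; 0 0 59.6 -0.3 -0.28 0.045 255'; python3 go.py 477.5 135 60 1.736
```

```text
clock: 1.05
eef_pos: [404.3, 213.8, 186.2]
tcp_rot: [3.141, -0.0, 1.734]
contact_force: [0.6, 0.5, -0.3]
opening: -0.001
grasp_force: 0.0
at [404.3 213.8 186.2] F [ 0.57  0.55 -0.27] turn [ 0.04 -0.01 -0.13] shift [-0.0896  0.0593  0.1263] t 1.05
```

```bash
python3 -m creep '0 0 0 -0.03 0.02 0.04 255; 0 0 0 -0.06 0.04 0.08 255; 0 0 0 -0.088 0.057 0.12 255; 0 0 0 -0.088 0.057 0.126 255; 0 0 0 -0.088 0.057 0.126 255' >/dev/null
python3 - <<'E'
from h import *
s=r.sense();print(s["eef_pos"],s["contact_force"],s["clock"])
a=r.grab_frame("wrist");b=r.grab_frame("scene");print(b["K"],b["world_from_camera"])
np.savez("/tmp/w1.npz",**a);np.savez("/tmp/s1.npz",**b)
t=cv2.resize(a["img"],(480,300),interpolation=cv2.INTER_AREA);u=cv2.resize(b["img"],(480,300),interpolation=cv2.INTER_AREA)
save("v1",cv2.convertScaleAbs(np.vstack([t,u]),alpha=1.4))
E
```

```text
[473.36843515 137.90694595  59.9876069 ] [0.08131585 0.04180742 0.01452903] 1.675
[[438.26348164   0.         315.41696132]
 [  0.         438.26348164 204.99073502]
 [  0.           0.           1.        ]] [[-8.79635348e-01  2.65830457e-01 -3.94431012e-01  1.60436853e+02]
 [-4.75380092e-01 -4.63469799e-01  7.47803125e-01  5.41464739e+02]
 [ 1.59819846e-02  8.45298713e-01  5.34054924e-01  5.30770668e+02]
 [ 0.00000000e+00  0.00000000e+00  0.00000000e+00  1.00000000e+00]]
```

View pics/v1.png

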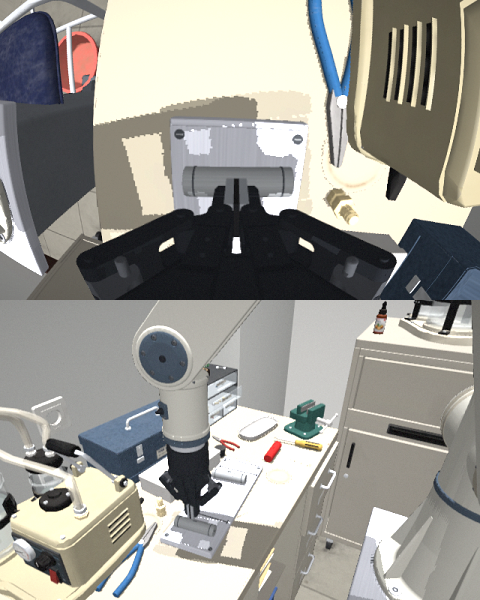

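Wrist view (top): the shut fingertips at (238,190) are over the left roller, centred along its length (183–293). Scene view (bottom) agrees, with the gripper above the roller at (195,525). Now I'll descend to just above contact.

```bash
python3 -m creep '0 0 0 -0.002 0 0.01 255; 0 0 0 -0.002 0 0.019 255; 0 0 0 -0.002 0 0.0205 255; 0 0 0 -0.002 0 0.0215 255'
```

```text
clock: 2.28
eef_pos: [474.3, 136.0, 38.6]
tcp_rot: [-3.141, 0.0, 1.737]
contact_force: [-1.3, -0.9, 0.4]
opening: -0.0
grasp_force: 0.0
```

```bash
python3 -m creep '0 0 0 0 0 0.001 255; 0 0 0 0 0 0.001 255'
```

```text
clock: 2.52
eef_pos: [474.5, 135.9, 38.0]
tcp_rot: [3.141, -0.0, 1.737]
contact_force: [0.5, 0.3, 1.5]
opening: -0.002
grasp_force: 1.1
```

```bash
python3 -m creep '0 0 0 0 0 0.0005 255; 0 0 0 0 0 0.0005 255'
```

```text
clock: 2.78
eef_pos: [474.6, 135.9, 37.8]
tcp_rot: [3.141, -0.0, 1.737]
contact_force: [-1.6, -0.5, 9.1]
opening: -0.005
grasp_force: 4.3
```

```bash
python3 -m creep '0 0 0 -0.002 0 0 255; 0 0 0 -0.006 0 0 255; 0 0 0 -0.01 0 0 255; 0 0 0 -0.014 0 0 255; 0 0 0 -0.014 0 0 255'
python3 - <<'E'
from h import *
a=r.grab_frame("wrist");b=dict(np.load("/tmp/w1.npz"))
save("w2",np.vstack([cv2.convertScaleAbs(i["img"][130:330,200:440],alpha=1.2) for i in (b,a)]))
E
```

```text
clock: 3.4
eef_pos: [476.8, 121.9, 37.8]
tcp_rot: [3.141, 0.0, 1.736]
contact_force: [-2.2, -1.8, 8.8]
opening: -0.002
grasp_force: 4.6
```

View pics/w2.png

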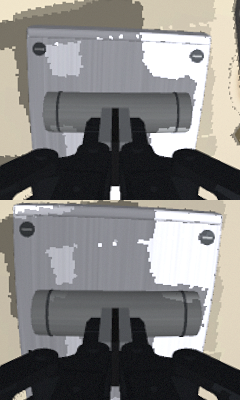

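The top half is before the drag and the bottom half after. The roller has moved about 7 mm away from the lip and the fingertips at (115,310) still sit on it. Continuing.

```bash
python3 -m creep '0 0 0 -0.004 0 0 255; 0 0 0 -0.008 0 0 255; 0 0 0 -0.012 0 0 255; 0 0 0 -0.016 0 0 255; 0 0 0 -0.016 0 0 255; 0 0 0 -0.016 0 -0.005 255; 0 0 0 -0.016 0 -0.012 255; 0 0 0 -0.016 0 -0.022 255'
python3 - <<'E'
from h import *
a=r.grab_frame("wrist");b=r.grab_frame("scene");np.savez("/tmp/s2.npz",**b)
c=cv2.resize(b["img"][250:390,180:330],None,fx=4,fy=4)
c=c[:560,:600]; save("v3",c)
E
```

```text
clock: 4.45
eef_pos: [479.3, 106.3, 59.8]
tcp_rot: [-3.141, 0.0, 1.737]
contact_force: [-0.1, 0.3, -0.7]
opening: 0.004
grasp_force: 0.0
```

View pics/v3.png

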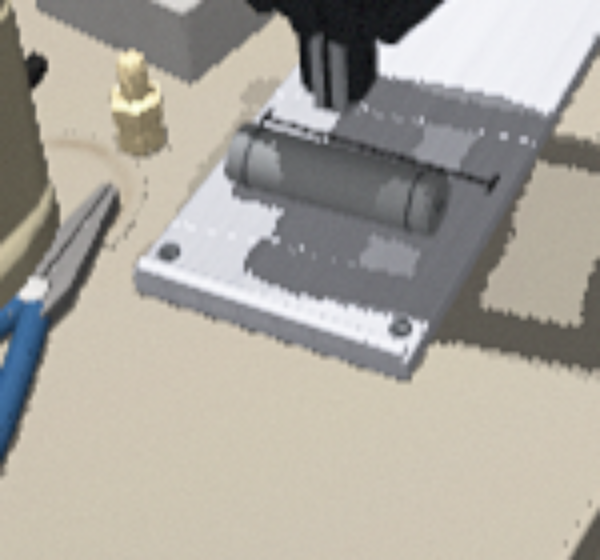

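The left roller lies at (240,155)–(428,205) in the crop and the line at (268,115)–(495,182), so there is still a gap. I'll compute it from the end points.

Run:
```python
from h import *
f=dict(np.load("/tmp/s2.npz"));q=lambda x,y:(180+x/4,250+y/4)
A,B=cast(f,*q(268,115),12),cast(f,*q(495,182),12)
# right end face center, visible face; left silhouette end
C,D=cast(f,*q(238,157),25),cast(f,*q(430,206),25)
print(A,B,C,D)
u=(A-B)/np.linalg.norm(A-B);n=np.array([-u[1],u[0],0]);M=(A+B)/2
for p in(C,D):print((p-M)@u,(p-M)@n)
```

```text
[532.6265981   86.29521099  12.        ] [425.98559222  73.628401    12.        ] [518.93056222 124.6396702   25.        ] [435.28438113 109.85598362  25.        ]
44.617654670130435 39.69225152777458
-40.188376759484925 34.87789464435954
```

```bash
python3 -m creep '0 0 0 0.008 0 0 255; 0 0 0 0.016 0 0.004 255; 0 0 0 0.0165 0 0.014 255; 0 0 0 0.0165 0 0.02 255; 0 0 0 0.0165 0 0.022 255; 0 0 0 0.0165 0 0.022 255'
```

```text
clock: 5.3
eef_pos: [476.2, 122.6, 37.5]
tcp_rot: [-3.14, -0.0, 1.736]
contact_force: [-3.6, 1.0, 14.2]
opening: -0.002
grasp_force: 6.9
```

```bash
python3 -m creep '0 0 0 -0.003 0 -0.0002 255; 0 0 0 -0.007 0 -0.0002 255; 0 0 0 -0.011 0 -0.0002 255; 0 0 0 -0.015 0 -0.0002 255; 0 0 0 -0.015 0 -0.0002 255'
```

```text
clock: 5.92
eef_pos: [478.6, 107.3, 37.7]
tcp_rot: [-3.14, 0.0, 1.736]
contact_force: [-4.5, -0.7, 12.9]
opening: 0.001
grasp_force: 7.0
```

```bash
python3 -m creep '0 0 0 -0.003 0 0 255; 0 0 0 -0.006 0 0 255; 0 0 0 -0.009 0 0 255; 0 0 0 -0.009 0 0 255'
```

```text
clock: 6.42
eef_pos: [480.0, 98.5, 37.7]
tcp_rot: [-3.14, 0.0, 1.736]
contact_force: [-5.4, -0.9, 13.9]
opening: -0.0
grasp_force: 7.2
```

```bash
python3 -m creep '0 0 0 0 0 -0.01 255; 0 0 0 0 0 -0.03 255; 0 0 0 0 -0.04 -0.05 255; 0 0 0 0 -0.09 -0.06 255; 0 0 0 0 -0.14 -0.06 255; 0 0 0 0 -0.17 -0.06 255; 0 0 0 0 -0.18 -0.06 255'|head -2
python3 - <<'E'
from h import *
f=r.grab_frame("top");np.savez("/tmp/top1.npz",**f)
save("crop1",cv2.convertScaleAbs(cv2.resize(f["img"][180:280,175:365],None,fx=4,fy=4,interpolation=cv2.INTER_CUBIC),alpha=1.3))
E
```

```text
clock: 7.3
eef_pos: [301.6, 68.9, 97.5]
```

View pics/crop1.png

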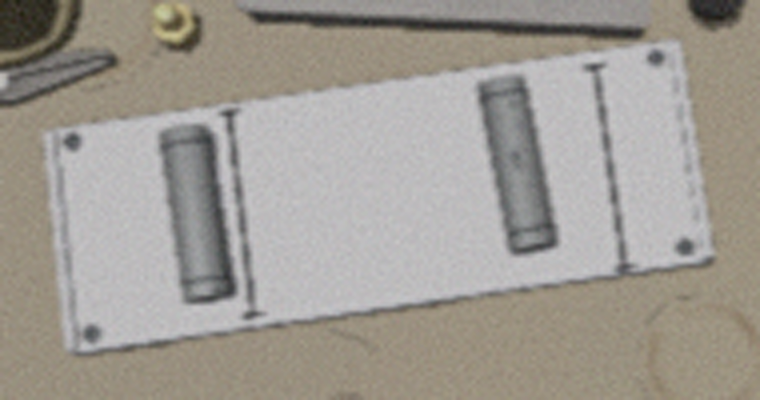

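The view is clear. The left roller now runs (188,134)–(208,292), close to but still left of its line at (230,113)–(252,316). The right roller is untouched.

Run:
```python
from meas import *
q=lambda x,y:(175+x/4-.4,180+y/4-.4)
f=dict(np.load("/tmp/top1.npz"))
print(f["world_from_camera"][:3,3])
meas(f,[(q(230,113),q(252,316)),(q(595,67),q(627,268))],[(211,207,232,258),(292,195,317,247)])
```

```text
[ 360.60629774 -101.51076165 1012.30864004]
line mid [481.4  80.9] len 108.1 yaw 0.111 | roller [480.2 101.4] size [93.2 29.6] yaw 0.121 | in line x,y 1.1 20.5
line mid [ 501.4 -113.7] len 107.9 yaw 0.13 | roller [501.7 -65.2] size [93.8 27.7] yaw 0.178 | in line x,y 6.6 48.1
```

```bash
python3 go.py 479.4 108.4 37.4 1.686
```

```text
at [301.6  68.9  97.5] F [-1.79  0.16 -0.09] turn [-0.03  0.    2.9 ] shift [0.0096 0.1819 0.06  ] t 7.35
```

```bash
python3 -m creep '0 0 1 0.003 0.05 0 255; 0 0 2.9 0.006 0.1 0 255; 0 0 2.9 0.009 0.15 0.01 255; 0 0 2.9 0.0095 0.182 0.03 255; 0 0 2.9 0.0095 0.182 0.05 255; 0 0 2.9 0.0095 0.182 0.057 255; 0 0 2.9 0.0095 0.182 0.06 255; 0 0 2.9 0.0095 0.182 0.06 255'
```

```text
clock: 8.35
eef_pos: [481.4, 108.7, 38.1]
tcp_rot: [3.141, -0.0, 1.686]
contact_force: [0.6, -0.6, 0.4]
opening: 0.0
grasp_force: 0.0
```

```bash
python3 -m creep '0 0 0 0 0 0.0007 255; 0 0 0 0 0 0.0007 255'
```

```text
clock: 8.6
eef_pos: [481.6, 108.7, 37.8]
tcp_rot: [3.14, -0.0, 1.686]
contact_force: [-1.8, -1.7, 9.0]
opening: 0.001
grasp_force: 4.3
```

```bash
python3 -m creep '0 0 0 -0.003 0 0 255; 0 0 0 -0.007 0 0 255; 0 0 0 -0.011 0 0 255; 0 0 0 -0.015 0 0 255; 0 0 0 -0.019 0 0 255; 0 0 0 -0.022 0 0 255; 0 0 0 -0.022 0 0 255'
```

```text
clock: 9.48
eef_pos: [485.0, 86.8, 37.9]
tcp_rot: [3.139, -0.0, 1.686]
contact_force: [0.7, 0.1, 5.6]
opening: -0.001
grasp_force: 2.8
```

```bash
python3 -m creep '0 0 0 0 0 -0.005 255; 0 0 0 0 0 -0.01 255; 0 0 0 0.006 0 -0.01 255; 0 0 0 0.011 0 -0.01 255; 0 0 0 0.011 0 -0.005 255; 0 0 0 0.011 0 -0.001 255; 0 0 0 0.011 0 0 255; 0 0 0 0.011 0 0 255'
```

```text
clock: 10.48
eef_pos: [482.2, 97.7, 37.6]
tcp_rot: [-3.141, -0.0, 1.686]
contact_force: [-5.4, -0.5, 21.8]
opening: -0.001
grasp_force: 10.5
```

```bash
python3 -m creep '0 0 0 0 0 -0.0008 255; 0 0 0 -0.003 0 -0.0008 255; 0 0 0 -0.007 0 -0.0007 255; 0 0 0 -0.011 0 -0.0006 255; 0 0 0 -0.015 0 -0.0006 255; 0 0 0 -0.0185 0 -0.0006 255; 0 0 0 -0.0185 0 -0.0006 255'; python3 -m creep '0 0 0 0 0 -0.01 255; 0 0 0 0 0 -0.03 255; 0 0 0 0 -0.04 -0.05 255; 0 0 0 0 -0.09 -0.06 255; 0 0 0 0 -0.14 -0.06 255; 0 0 0 0 -0.17 -0.06 255; 0 0 0 0 -0.18 -0.06 255'|head -2
python3 - <<'E'
from meas import *
q=lambda x,y:(175+x/4-.4,180+y/4-.4)
f=r.grab_frame("top");np.savez("/tmp/top2.npz",**f)
save("crop2",cv2.convertScaleAbs(cv2.resize(f["img"][180:280,175:365],None,fx=4,fy=4,interpolation=cv2.INTER_CUBIC),alpha=1.3))
meas(f,[(q(230,113),q(252,316)),(q(595,67),q(627,268))],[(220,210,248,253),(292,195,317,247)])
E
```

```text
clock: 11.35
eef_pos: [485.1, 79.1, 37.8]
tcp_rot: [3.141, 0.0, 1.686]
contact_force: [-0.8, -0.6, 11.2]
opening: 0.0
grasp_force: 5.5
clock: 12.22
eef_pos: [304.0, 58.4, 97.4]
line mid [481.4  80.9] len 108.1 yaw 0.111 | roller [483.4  80. ] size [91.4 29.7] yaw 0.164 | in line x,y 1.9 -1.1
line mid [ 501.4 -113.7] len 107.9 yaw 0.13 | roller [501.7 -65.3] size [93.8 27.9] yaw 0.178 | in line x,y 6.6 48.0
```

View pics/crop2.png

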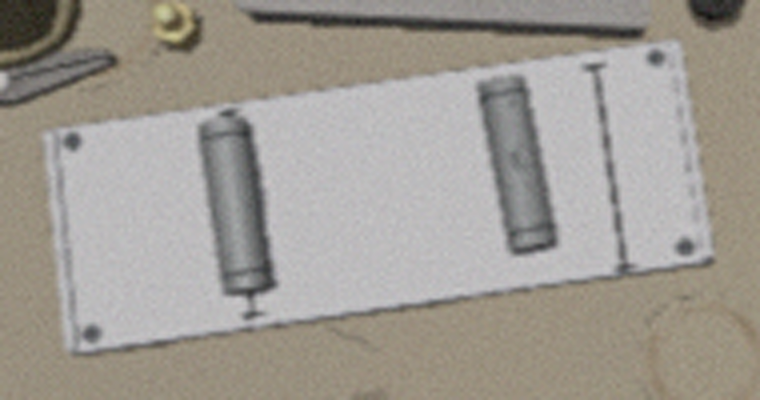

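The left roller is on its line: end ticks show centred at (230,113) and (252,316), with y offset −1.1 mm and the angle within about 0.05 rad. Now the right roller.

```bash
python3 go.py 500.4 -57.8 38.5 1.741
```

```text
at [304.   58.4  97.4] F [-0.81  0.54 -0.41] turn [-0.04  0.   -3.15] shift [-0.138   0.1817  0.0588] t 12.275
```

```bash
python3 -m creep '0 0 -1 -0.03 0.04 0 255; 0 0 -3 -0.065 0.085 0 255; 0 0 -3.1 -0.1 0.13 0 255; 0 0 -3.1 -0.128 0.17 0.01 255; 0 0 -3.1 -0.138 0.181 0.03 255; 0 0 -3.1 -0.138 0.181 0.05 255; 0 0 -3.1 -0.138 0.181 0.057 255; 0 0 -3.1 -0.138 0.181 0.058 255'; python3 go.py 500.4 -57.8 38 1.741
```

```text
clock: 13.28
eef_pos: [501.6, -57.6, 39.1]
tcp_rot: [-3.141, -0.0, 1.74]
contact_force: [0.2, 0.6, 0.3]
opening: 0.003
grasp_force: 0.0
at [501.6 -57.6  39.1] F [0.19 0.6  0.29] turn [-0.03 -0.01 -0.05] shift [ 0.     -0.0012  0.0011] t 13.275
```

```bash
python3 -m creep '0 0 0 0 0 0.001 255; 0 0 0 0 0 0.0015 255; 0 0 0 0 0 0.0015 255'
```

```text
clock: 13.65
eef_pos: [501.5, -57.6, 38.3]
tcp_rot: [3.141, 0.0, 1.74]
contact_force: [-0.6, -0.2, 0.1]
opening: -0.0
grasp_force: 0.0
```

```bash
python3 -m creep '0 0 0 0 0 0.0008 255; 0 0 0 0 0 0.0008 255'
```

```text
clock: 13.9
eef_pos: [501.6, -57.7, 37.8]
tcp_rot: [3.141, 0.0, 1.74]
contact_force: [-0.3, -0.8, 9.4]
opening: 0.002
grasp_force: 4.4
```

```bash
python3 -m creep '0 0 0 -0.003 0 0 255; 0 0 0 -0.007 0 0 255; 0 0 0 -0.011 0 0 255; 0 0 0 -0.015 0 0 255; 0 0 0 -0.019 0 0 255; 0 0 0 -0.023 0 0 255; 0 0 0 -0.024 0 0 255; 0 0 0 -0.024 0 0 255'
```

```text
clock: 14.9
eef_pos: [505.9, -81.6, 37.9]
tcp_rot: [3.14, 0.001, 1.74]
contact_force: [-1.2, -0.4, 8.7]
opening: -0.001
grasp_force: 4.1
```

```bash
python3 -m creep '0 0 0 0 0 -0.005 255; 0 0 0 0 0 -0.01 255; 0 0 0 0.006 0 -0.01 255; 0 0 0 0.012 0 -0.01 255; 0 0 0 0.012 0 -0.005 255; 0 0 0 0.012 0 -0.001 255; 0 0 0 0.012 0 0 255; 0 0 0 0.012 0 0 255'
```

```text
clock: 15.9
eef_pos: [503.3, -69.6, 37.6]
tcp_rot: [-3.141, 0.0, 1.74]
contact_force: [-4.7, 0.0, 14.3]
opening: 0.0
grasp_force: 7.6
```

```bash
python3 -m creep '0 0 0 -0.003 0 -0.0002 255; 0 0 0 -0.007 0 -0.0002 255; 0 0 0 -0.011 0 -0.0002 255; 0 0 0 -0.015 0 -0.0002 255; 0 0 0 -0.019 0 -0.0002 255; 0 0 0 -0.023 0 -0.0002 255; 0 0 0 -0.024 0 -0.0002 255; 0 0 0 -0.024 0 -0.0002 255'; python3 -m creep '0 0 0 0 0 -0.005 255; 0 0 0 0 0 -0.01 255; 0 0 0 0.006 0 -0.01 255; 0 0 0 0.012 0 -0.01 255; 0 0 0 0.012 0 -0.005 255; 0 0 0 0.012 0 -0.001 255; 0 0 0 0.012 0 0 255; 0 0 0 0.012 0 0 255'
```

```text
clock: 16.9
eef_pos: [507.6, -93.6, 37.8]
tcp_rot: [3.141, 0.0, 1.74]
contact_force: [-2.2, -1.2, 12.6]
opening: -0.001
grasp_force: 6.3
clock: 17.9
eef_pos: [505.3, -81.5, 37.7]
tcp_rot: [-3.141, 0.0, 1.74]
contact_force: [-2.9, 0.4, 13.2]
opening: -0.003
grasp_force: 6.0
```

Third drag, then retract and look.

```bash
python3 -m creep '0 0 0 -0.003 0 0 255; 0 0 0 -0.007 0 0 255; 0 0 0 -0.011 0 0 255; 0 0 0 -0.015 0 0 255; 0 0 0 -0.019 0 0 255; 0 0 0 -0.023 0 0 255; 0 0 0 -0.024 0 0 255; 0 0 0 -0.024 0 0 255'; python3 -m creep '0 0 0 0 0 -0.01 255; 0 0 0 0 0 -0.03 255; 0 0 0 0 -0.04 -0.05 255; 0 0 0 0 -0.09 -0.06 255; 0 0 0 0 -0.14 -0.06 255; 0 0 0 0 -0.17 -0.06 255; 0 0 0 0 -0.19 -0.06 255; 0 0 0 0 -0.19 -0.06 255'|head -2
python3 - <<'E'
from meas import *
q=lambda x,y:(175+x/4-.4,180+y/4-.4)
f=r.grab_frame("top");np.savez("/tmp/top3.npz",**f)
save("crop3",cv2.convertScaleAbs(cv2.resize(f["img"][180:280,175:365],None,fx=4,fy=4,interpolation=cv2.INTER_CUBIC),alpha=1.3))
meas(f,[(q(230,113),q(252,316)),(q(595,67),q(627,268))],[(220,210,248,253),(308,195,325,244)])
E
```

```text
clock: 18.9
eef_pos: [509.6, -105.4, 37.8]
tcp_rot: [3.141, 0.0, 1.74]
contact_force: [-3.2, -1.7, 11.5]
opening: 0.004
grasp_force: 6.0
clock: 19.9
eef_pos: [321.5, -137.1, 97.4]
line mid [481.4  80.9] len 108.1 yaw 0.111 | roller [483.5  79.9] size [91.6 30.1] yaw 0.165 | in line x,y 1.9 -1.2
line mid [ 501.4 -113.7] len 107.9 yaw 0.13 | roller [508.3 -93.3] size [27.2 94.5] yaw -0.026 | in line x,y 9.5 19.3
```

View pics/crop3.png

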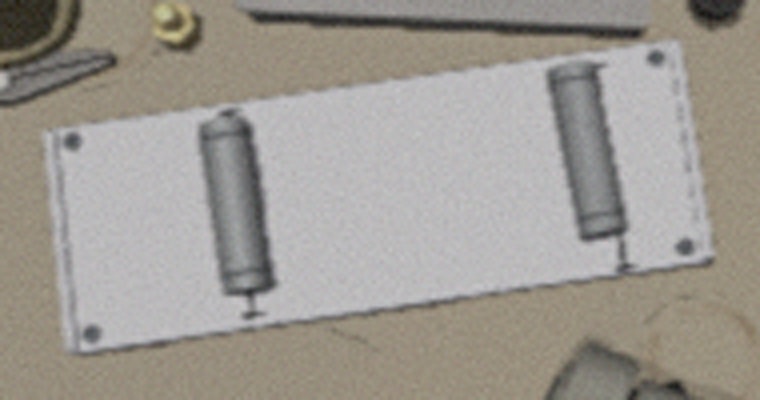

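The right roller is now at (572,72)–(603,228), about half a diameter left of its line at (595,67)–(627,268). My mask box clipped it, so I'll remeasure.

```bash
python3 - <<'E'
from meas import *
q=lambda x,y:(175+x/4-.4,180+y/4-.4)
f=dict(np.load("/tmp/top3.npz"))
meas(f,[(q(595,67),q(627,268))]*2,[(310,194,334,241),(310,198,334,238)])
E
python3 go.py 505.5 -96.5 38.0 1.72
```

```text
line mid [ 501.4 -113.7] len 107.9 yaw 0.13 | roller [ 506.8 -101.4] size [96.6 30.3] yaw 0.141 | in line x,y 7.0 11.5
line mid [ 501.4 -113.7] len 107.9 yaw 0.13 | roller [ 508.2 -101.3] size [88.2 28.7] yaw 0.162 | in line x,y 8.3 11.4
at [ 322.8 -137.4   97.6] F [ 0.15 -0.24  0.23] turn [0.06 0.03 1.1 ] shift [0.0097 0.1869 0.0598] t 19.95
```

```bash
python3 -m creep '0 0 1.1 0.004 0.05 0 255; 0 0 1.1 0.008 0.1 0 255; 0 0 1.1 0.011 0.15 0.01 255; 0 0 1.1 0.011 0.182 0.03 255; 0 0 1.1 0.011 0.188 0.05 255; 0 0 1.1 0.011 0.188 0.058 255; 0 0 1.1 0.011 0.188 0.0597 255; 0 0 1.1 0.011 0.188 0.0597 255'
```

```text
clock: 20.95
eef_pos: [506.4, -94.5, 38.0]
tcp_rot: [3.14, 0.0, 1.721]
contact_force: [-0.1, 0.7, 0.9]
opening: 0.001
grasp_force: 0.3
```

```bash
python3 -m creep '0 0 0 0 0 0.0007 255; 0 0 0 0 0 0.0007 255'
```

```text
clock: 21.2
eef_pos: [506.4, -94.6, 37.9]
tcp_rot: [3.14, 0.001, 1.721]
contact_force: [0.3, 0.1, 8.0]
opening: -0.003
grasp_force: 4.1
```

```bash
python3 -m creep '0 0 0 -0.003 0 0.0001 255; 0 0 0 -0.007 0 0.0001 255; 0 0 0 -0.011 0 0.0001 255; 0 0 0 -0.015 0 0.0001 255; 0 0 0 -0.019 0 0.0001 255; 0 0 0 -0.022 0 0.0001 255; 0 0 0 -0.023 0 0.0001 255; 0 0 0 -0.023 0 0.0001 255'; python3 -m creep '0 0 0 0 0 -0.01 255; 0 0 0 0 0 -0.03 255; 0 0 0 0 -0.04 -0.05 255; 0 0 0 0 -0.09 -0.06 255; 0 0 0 0 -0.14 -0.06 255; 0 0 0 0 -0.17 -0.06 255; 0 0 0 0 -0.19 -0.06 255; 0 0 0 0 -0.19 -0.06 255'|head -2
python3 - <<'E'
from meas import *
q=lambda x,y:(175+x/4-.4,180+y/4-.4)
f=r.grab_frame("top");np.savez("/tmp/top4.npz",**f)
save("crop4",cv2.convertScaleAbs(cv2.resize(f["img"][180:280,175:365],None,fx=4,fy=4,interpolation=cv2.INTER_CUBIC),alpha=1.3))
meas(f,[(q(230,113),q(252,316))]+[(q(595,67),q(627,268))]*2,[(220,210,248,253),(313,194,340,241),(313,198,340,238)])
E
```

```text
clock: 22.2
eef_pos: [510.5, -117.6, 37.9]
tcp_rot: [3.139, 0.001, 1.72]
contact_force: [2.0, -0.6, 6.6]
opening: -0.001
grasp_force: 3.6
clock: 23.2
eef_pos: [320.5, -145.7, 97.0]
line mid [481.4  80.9] len 108.1 yaw 0.111 | roller [483.6  80.1] size [91.  29.5] yaw 0.16 | in line x,y 2.1 -1.1
line mid [ 501.4 -113.7] len 107.9 yaw 0.13 | roller [ 508.9 -113.3] size [97.2 28.3] yaw 0.176 | in line x,y 7.5 -0.5
line mid [ 501.4 -113.7] len 107.9 yaw 0.13 | roller [ 508.  -113.3] size [88.1 28.6] yaw 0.176 | in line x,y 6.6 -0.4
```

View pics/crop4.png

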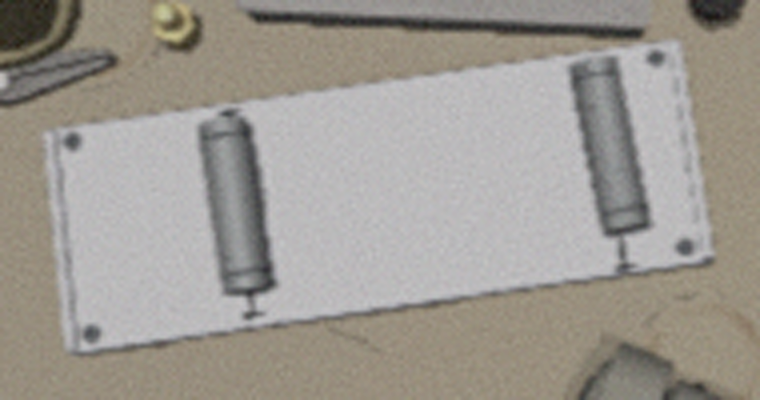

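Both rollers lie on their lines. The left one is centred about (237,206), 1.1 mm off across its line, and the right one about (610,146), 0.5 mm off. Both are within about 0.05 rad of parallel. The tool is clear, so I'm handing in.

```bash
python3 -c "
from rig import r
print(r.sign_off())"
```

```text
the job is handed in; nothing more can be done
None
```

I rolled both rollers onto their lines, left then right, and handed the job in at about 23 s; no verdict came back, but my last overhead measurement put both within about 1 mm across their lines, 8 mm along them and 0.05 rad of parallel.

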